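# Make up the soldering kit and the doming kit

### The arm

A 6-joint arm with a two-finger parallel gripper is mounted at the origin on the work surface. World frame = base frame: x ahead of the robot, y to its left, z up, the work surface at z = 0. Lengths are in m, angles in rad, forces in N, time in s.
With the tool pointing down it reaches from about 0.325 to 0.775 m from the base axis. Payload 5.5 kg.
Tool frame: the origin (TCP) lies at the very end of the fingers, on their centre line; the grasp point (between the pads) lies 19 mm behind it (arm.pinch_z is the distance from the TCP to the grasp point, in m); z points along the fingers, y is the direction in which the jaws open and shut (so a half turn about z gives the same grasp; the last joint's range is limited). The gripper opens to 88 mm and grips with 3 to 60 N. Pads are 20 mm wide; open, the fingers measure 115 mm over their backs; the gripper's body (75 mm by 178 mm) begins 61 mm behind the grasp point.
Start: joints at [-1.31, 0.091, 1.231, -0, 1.82, -0.057], TCP at [0.187, -0.57, 0.223] pointing down, gripper open.
Joint ranges: [-2.87, 2.87], [-0.86, 2.18], [0.17, 2.46], [-1.51, 4.65], [0.06, 2.69], [-2.65, 2.65]. Speed limits (rad/s): [2.57, 2.57, 3.01, 3.14, 3.14, 3.14].

### API

Orientations are given as a unit quaternion [w, x, y, z].
In Python, from plant import arm gives the robot as it stands.
- The arm moves only by the tool play_rows, never from a script. Its argument "steps" is a list of rows, each a list of 3 entries, a list of its own where there are three numbers: the turn, a rotation vector about the tool's x, y, z in degrees, then the shift along the tool's x, y, z in mm, then the finger opening in mm, from 0 to 87.8. A call has 1 to 5 rows; each row is the pose to reach, as a shift and turn from the pose measured when the call began, along the tool's axes at that moment; what a row does not reach only later rows make up. A row lasts 1/8 s, in which the tool goes at most 62.5 mm and 10.7 degrees, less where a joint would pass 70% of its speed; a pose out of reach is approached as far as the arm can. A call with a gripper value outside its range is refused whole. The fingers move at their own pace and stop on an object; "force" is the grip in N (left out, the last holds). Time passes only in rows, so rows that repeat a pose let the fingers close. It gives the time, the measured TCP pose, the force and the opening at its end, in the units of the state.
- arm.observe(): the state, without advancing time (a new reading comes with each control period).
- arm.snapshot(name): name is "side" or "top" or "wrist"; returns a dict with "frame" (400x640x3 uint8, red, green, blue), "K" (3x3 intrinsics, pixels), "k1" (the pictures are not rectified: a ray, as slopes to the right and down, at radius r is drawn at 1 + k1 r^2 times it, then the intrinsics apply), "cam_to_world" (4x4, takes a point from camera to world coordinates); the wrist camera has in their place "mount" (4x4, takes a point from camera to tool coordinates, whose origin is the TCP and whose axes are the flange's). Camera axes: x right, y down, z forward; pixel columns grow to the right and rows downward; lengths in m; the calibration is good to about 2 mm. A picture is of the moment at which its call begins: read the wrist's pose just before it. There is no depth.
- arm.close_job(): hands the job in, once; it reports no verdict.
The state is a dict: "time_s": time; "joint_pos": joint angles; "dq": joint speeds; "joint_torque": joint torques, N m; "tcp_pos": TCP position; "ee_rot": TCP orientation; "force": force on the tool from outside, world axes, zero at the start; "wrist_torque": the same for the moment, N m; "gripper_width": finger opening in m.
Only numpy, scipy, OpenCV 4.12 (cv2) and the standard library are available. Lean on these libraries where they do the work, as an engineer would, in place of code of your own. Each camera call takes 0.05 s, during which the arm holds its last target.

### The job

Make up two kits for the jewellery class. The tray with two compartments gets the soldering block, in its longer compartment, and the squat flux jar, in the shorter one; the tray with three compartments gets the heavy steel dapping cube in the middle, so that it carries level, and the tall bottle and the wire spool in the two ends, whichever way round. Stand everything flat and upright on the tray floors, never tip the jar or the bottle over, and leave the crucible where it is.

Things in the scene. Friction and masses are not known exactly. Their poses are not given: they have to be found in the camera images.
- solder_block: Loose off-white soldering block cut from firebrick with scorch marks on top, 80 (x) x 50 (y) x 45 (z) mm, about 0.14 kg. Origin: centre of its underside, z up.
- flux_jar: Loose squat white jar with a flat round steel lid, 52 mm in diameter, 44 mm high over all, grips as a plain cylinder; wider and lower than the bottle; about 0.12 kg. Origin: centre of its underside, z up.
- dapping_cube: Loose solid steel dapping (doming) cube, 44 mm each way, round dark hollows on its faces (shallow marks, flat to grip); about 0.62 kg, heavy for its size: grip firmly. Origin: centre of its underside, z up. x and y are square to its sides.
- pickle_bottle: Loose tall amber bottle with paper label, narrow neck and black cap, 44 mm in diameter at the body, 85 mm high over all, the tallest of the stock; straight sided up to at least 45 mm; about 0.13 kg. Origin: centre of its underside, z up.
- wire_spool: Loose upright spool of dark binding wire with light wooden end discs, 47 mm in diameter, 45 mm high; grips as a plain cylinder; about 0.15 kg. Origin: centre of its underside, z up.
- tray_two: Fixed wooden kit tray with one divider, 80 (x) x 181 (y) mm outside, walls and divider 5 mm thick and 14 mm high over the table, floor 4 mm thick (floor top at z = 4 mm). Origin: centre of its underside, z up, y along its length. Compartments, 70 mm wide in x and centred on x = 0: the longer one, 96 mm in y, centred on y = -37.5 mm; the shorter one, 70 mm in y, centred on y = +50.5 mm.
- tray_three: Fixed wooden kit tray with two dividers, 80 (x) x 206 (y) mm outside, walls and dividers 5 mm thick and 14 mm high over the table, floor 4 mm thick (floor top at z = 4 mm). Origin: centre of its underside, z up, y along its length. Three compartments, 70 mm in x, centred on x = 0: the middle one is 62 mm in y, centred on y = 0; the end ones are 62 mm in y, centred on y = -67 mm and +67 mm.
- crucible: Bystander: loose small brick-red clay bowl standing among the stock, 58 mm in diameter, 35 mm high; stays where it is. Origin: centre of its underside, z up.

How it is judged:
At the end, for the whole second after the job is handed in: All five in their compartments as asked (bottle and spool either way round), each within 16 mm across and 14 mm along the tray of its compartment's centre, underside within 4 mm of the tray floor, upright within 0.1 rad, at rest (x of solder_block in the frame of tray_two between -0.016 and 0.016 m and y of solder_block in the frame of tray_two between -0.0515 and -0.0235 m and z of solder_block in the frame of tray_two between 0 and 0.008 m and x of flux_jar in the frame of tray_two between -0.016 and 0.016 m and y of flux_jar in the frame of tray_two between 0.0365 and 0.0645 m and z of flux_jar in the frame of tray_two between 0 and 0.008 m and x of dapping_cube in the frame of tray_three between -0.016 and 0.016 m and y of dapping_cube in the frame of tray_three between -0.014 and 0.014 m and z of dapping_cube in the frame of tray_three between 0 and 0.008 m and (((x of pickle_bottle in the frame of tray_three between -0.016 and 0.016 m and y of pickle_bottle in the frame of tray_three between 0.053 and 0.081 m and z of pickle_bottle in the frame of tray_three between 0 and 0.008 m) and (x of wire_spool in the frame of tray_three between -0.016 and 0.016 m and y of wire_spool in the frame of tray_three between -0.081 and -0.053 m and z of wire_spool in the frame of tray_three between 0 and 0.008 m)) or ((x of pickle_bottle in the frame of tray_three between -0.016 and 0.016 m and y of pickle_bottle in the frame of tray_three between -0.081 and -0.053 m and z of pickle_bottle in the frame of tray_three between 0 and 0.008 m) and (x of wire_spool in the frame of tray_three between -0.016 and 0.016 m and y of wire_spool in the frame of tray_three between 0.053 and 0.081 m and z of wire_spool in the frame of tray_three between 0 and 0.008 m))) and angle between each of solder_block, flux_jar, dapping_cube, pickle_bottle, wire_spool's own z axis and vertical below 0.1 rad and linear speed of each of solder_block, flux_jar, dapping_cube, pickle_bottle, wire_spool below 0.02 m/s and angular speed of each of solder_block, flux_jar, dapping_cube, pickle_bottle, wire_spool below 0.2 rad/s); the robot touches nothing.
It fails at once if the crucible is shifted by more than 20 mm (distance of crucible from where it was at the start of the episode above 0.02 m).
It fails at once if the flux jar is tipped more than 0.7 rad (angle between flux_jar's own z axis and vertical above 0.7 rad).
It fails at once if the bottle is tipped more than 0.7 rad (angle between pickle_bottle's own z axis and vertical above 0.7 rad).
It also fails if it takes over 133 s, if anything falls off the work surface, if the arm or the gripper's body presses on something with over 40 N, if the wrist force passes 120 N, or if a joint passes its speed limit or range.

## Working session

There is one attempt and no reset: what is moved stays moved. The work goes in short steps, Python scripts to look and compute and a tool call to move; the robot and the scene stay as the last step left them, time stands still between calls to the robot, and variables do not carry over. Pictures are saved under pics/ and viewed, and the job is handed in when it is done.

Besides the shell and the picture viewer there is one more tool, called after "Request:" as name(argument=value, ...), one argument or row to a line, values as JSON. play_rows: Moves the arm, as the interface text tells. Its arguments: {"type":"object","properties":{"steps":{"type":"array"},"force":{"type":"number"}},"required":["steps"]}

```bash
ls; mkdir -p pics
python3 - <<'E'
from plant import arm
import cv2
print(arm.observe(), arm.pinch_z)
for n in ["top","side","wrist"]:
    s=arm.snapshot(n); cv2.imwrite(f"pics/{n}0.png",s["frame"][:,:,::-1])
    print(n,s["K"],s["k1"],s.get("cam_to_world",s.get("mount")))
E
```

```text
pics
{'time_s': 0.0, 'joint_pos': array([-1.30969670e+00,  9.18496788e-02,  1.23187499e+00,  5.60637757e-06,
        1.81981550e+00, -5.66970470e-02]), 'dq': array([-0.00040109,  0.00043104,  0.00152385,  0.00058315, -0.00097088,
       -0.0010361 ]), 'joint_torque': array([-1.50175176e-03, -4.46444678e+01, -4.06450224e+01,  6.96792011e-02,
        2.92780646e-02, -1.34856132e-04]), 'tcp_pos': array([ 0.18740824, -0.56966265,  0.22151854]), 'ee_rot': array([-9.68951211e-04,  9.87401622e-01,  1.58231123e-01, -9.66426477e-05]), 'force': array([ 0.37455179, -0.546697  , -0.65015595]), 'wrist_torque': array([ 0.02444066, -0.04641599, -0.02525185]), 'gripper_width': 0.08804852270187055} 0.0187
top [[392.18371475   0.         320.34773483]
 [  0.         392.18371475 203.84808185]
 [  0.           0.           1.        ]] -0.09839868347869438 [[-0.0081325  -0.99200136  0.12596492  0.45586702]
 [-0.9990015   0.01359398  0.04255836 -0.01875713]
 [-0.04393031 -0.12549304 -0.9911214   0.86478948]
 [ 0.          0.          0.          1.        ]]
side [[398.86598165   0.         322.02713388]
 [  0.         398.86598165 201.33115521]
 [  0.           0.           1.        ]] -0.08856429509386728 [[ 0.95981941 -0.1535069   0.23490921  0.38624546]
 [-0.28054302 -0.54431589  0.79057942 -0.6174617 ]
 [ 0.00650541 -0.82471561 -0.56551025  0.45777473]
 [ 0.          0.          0.          1.        ]]
wrist [[290.28966487   0.         322.8697461 ]
 [  0.         290.28966487 198.64497745]
 [  0.           0.           1.        ]] 0.0004318866920334925 [[-7.18445603e-04 -9.60256509e-01 -2.79118114e-01  7.76108976e-02]
 [ 9.99999580e-01 -5.30821087e-04 -7.47787002e-04 -4.44989511e-04]
 [ 5.69905555e-04 -2.79118534e-01  9.60256486e-01 -1.63173668e-01]
 [ 0.00000000e+00  0.00000000e+00  0.00000000e+00  1.00000000e+00]]
```

View pics/top0.png

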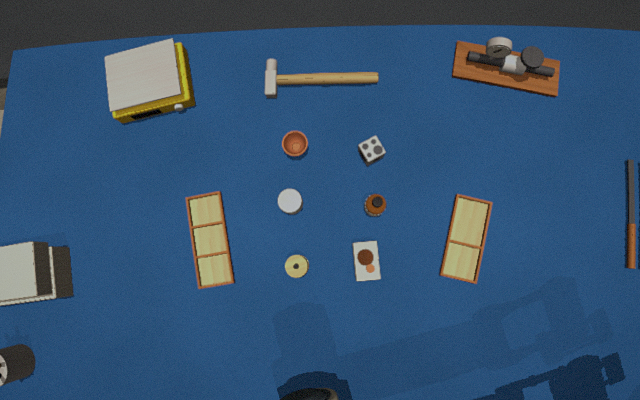

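View pics/side0.png

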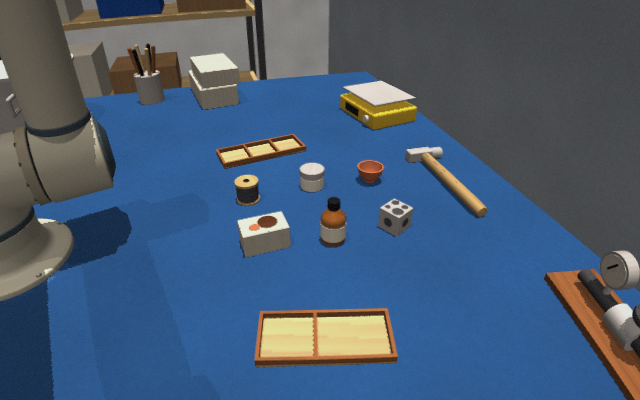

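The top view shows the stock in the middle, the three-compartment tray on the left at about (209,239) and the two-compartment tray on the right at about (466,238). I'll enlarge it.

Run:
```python
import cv2
im=cv2.imread("pics/top0.png")
cv2.imwrite("pics/c1.png",cv2.resize(im[125:295,180:310],None,fx=3.5*1,fy=3.5,interpolation=cv2.INTER_CUBIC))
cv2.imwrite("pics/c2.png",cv2.resize(im[125:295,340:500],None,fx=3.5,fy=3.5,interpolation=cv2.INTER_CUBIC))
```

```text
(no output)
```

View pics/c1.png

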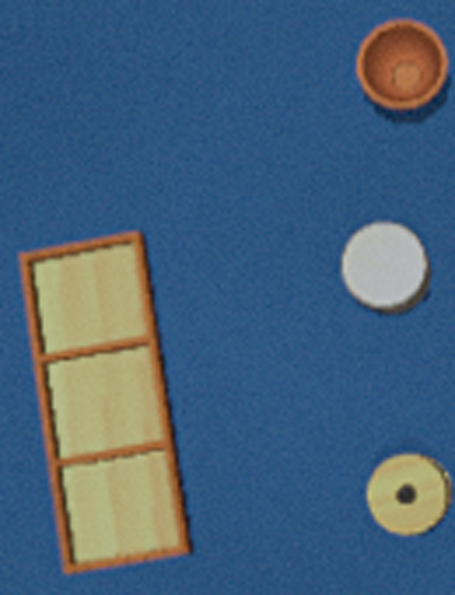

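View pics/c2.png

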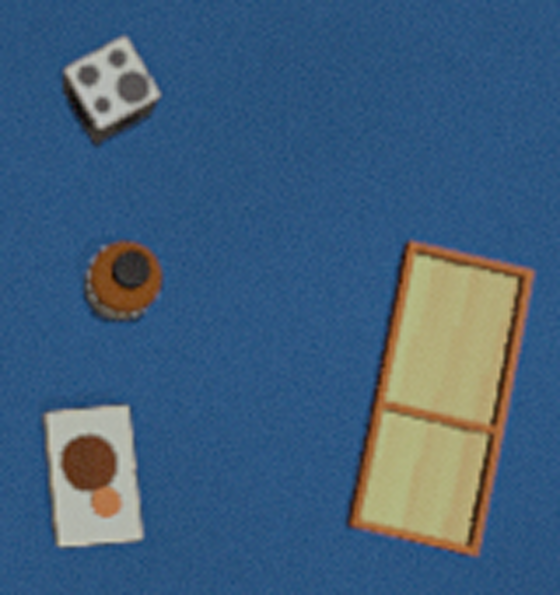

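```bash
cat > h.py <<'E'
import numpy as np, cv2
from plant import arm
def ray(K,k1,uv):
    K=np.array(K); d=cv2.undistortPoints(np.array([[uv]],float),K,np.array([k1,0,0,0,0.]))[0,0]
    return np.array([d[0],d[1],1])
def at_z(s,uv,z,T=None):
    T=np.array(s["cam_to_world"]) if T is None else T
    r=T[:3,:3]@ray(s["K"],s["k1"],uv); o=T[:3,3]
    return o+r*(z-o[2])/r[2]
def proj(s,P,T=None):
    T=np.array(s["cam_to_world"]) if T is None else T
    p=(np.linalg.inv(T)@np.r_[P,1])[:3]; r2=(p[0]**2+p[1]**2)/p[2]**2; f=1+s["k1"]*r2
    return np.array(s["K"])@np.array([p[0]/p[2]*f,p[1]/p[2]*f,1])
def R(q):
    from scipy.spatial.transform import Rotation as Ro
    return Ro.from_quat([q[1],q[2],q[3],q[0]]).as_matrix()
def wristT(s,o):
    T=np.eye(4);T[:3,:3]=R(o["ee_rot"]);T[:3,3]=o["tcp_pos"]; return T@np.array(s["mount"])
E
cat > m.py <<'E'
from h import *
s=arm.snapshot("top")
def c(x,y,x0): return ((x+.5)/3.5-.5+x0,(y+.5)/3.5-.5+125)
def rep(n,pts,x0,z):
    P=np.array([at_z(s,c(*p,x0),z) for p in pts]); print(n,P.mean(0).round(4))
    if len(P)==4:
        for i in range(4):
            d=P[(i+1)%4]-P[i]; print("   len",np.linalg.norm(d).round(4),"ang",np.degrees(np.arctan2(d[1],d[0])).round(2))
rep("tray3",[(20,254),(140,232),(189,552),(67,573)],180,.014)
rep("cruc",[(402,65)],180,.035)
rep("jar",[(386,264)],180,.044)
rep("spool",[(408,494)],180,.045)
rep("cube",[(64,72),(125,37),(160,96),(98,130)],340,.044)
rep("bottle",[(132,268)],340,.085)
rep("block",[(44,411),(130,405),(143,541),(58,547)],340,.045)
rep("tray2",[(410,242),(534,270),(477,555),(351,525)],340,.014)
E
python3 m.py
```

```text
tray3 [0.4888 0.2648 0.014 ]
   len 0.0802 ang -80.68
   len 0.2048 ang -170.07
   len 0.0791 ang 99.81
   len 0.2055 ang 10.23
cruc [0.696  0.0724 0.035 ]
jar [0.5692 0.0811 0.044 ]
spool [0.4309 0.0677 0.045 ]
cube [ 0.6783 -0.0945  0.044 ]
   len 0.0438 ang -60.39
   len 0.0428 ang -151.76
   len 0.0437 ang 118.32
   len 0.0419 ang 28.37
bottle [ 0.5587 -0.0994  0.085 ]
block [ 0.4405 -0.078   0.045 ]
   len 0.0511 ang -86.68
   len 0.0801 ang -175.8
   len 0.0501 ang 93.44
   len 0.0803 ang 4.97
tray2 [ 0.4854 -0.2978  0.014 ]
   len 0.08 ang -103.53
   len 0.1808 ang 165.57
   len 0.0796 ang 75.7
   len 0.1798 ang -14.31
```

```bash
cat > go.py <<'E'
import sys
from h import *
from scipy.spatial.transform import Rotation as Ro
def go(x,y,z,th):
    o=arm.observe(); R0=R(o["ee_rot"]); t=np.radians(th)
    Rt=np.array([[np.cos(t),np.sin(t),0],[np.sin(t),-np.cos(t),0],[0,0,-1]])
    print("turn",np.degrees(Ro.from_matrix(R0.T@Rt).as_rotvec()).round(1),"shift",(1000*R0.T@(np.array([x,y,z])-o["tcp_pos"])).round(1))
if __name__=="__main__":
    o=arm.observe(); print(o["time_s"],o["tcp_pos"].round(4),o["force"].round(1),round(o["gripper_width"],4))
    for a in sys.argv[1:]: go(*map(float,a.split(",")))
E
python3 go.py 0.4405,-0.078,0.1,4
```

```text
0.2 [ 0.1874 -0.5698  0.222 ] [-0.4  0.5  0.2] 0.0881
turn [-0.1  0.  14.2] shift [ 394.1 -388.   122.4]
```

Request:
play_rows(
  steps=[
    [[0,0,14],[390,-385,110],87.8],
    [[0,0,14],[390,-385,110],87.8],
    [[0,0,14],[390,-385,110],87.8],
    [[0,0,14],[390,-385,110],87.8],
    [[0,0,14],[390,-385,110],87.8],
  ],
  force=25,
)

```text
time_s: 0.82
tcp_pos: [0.3277, -0.2955, 0.1605]
ee_rot: [-0.001, 0.999, 0.036, 0.0]
force: [0.4, 1.5, 0.4]
gripper_width: 0.0878
```

```bash
python3 go.py 0.4405,-0.078,0.1,4 0.4405,-0.078,0.016,4
```

```text
0.825 [ 0.3277 -0.2955  0.1605] [0.4 1.5 0.4] 0.0878
turn [-0.1 -0.   0.2] shift [ 128.4 -208.6   60.8]
turn [-0.1 -0.   0.2] shift [ 128.3 -208.6  144.8]
```

Request:
play_rows(
  steps=[
    [[0,0,0],[128,-209,61],87.8],
    [[0,0,0],[128,-209,61],87.8],
    [[0,0,0],[128,-209,61],87.8],
    [[0,0,0],[128,-209,61],87.8],
    [[0,0,0],[128,-209,61],87.8],
  ],
)

```text
time_s: 1.45
tcp_pos: [0.4402, -0.0741, 0.0982]
ee_rot: [-0.001, 0.999, 0.04, -0.001]
force: [-0.5, -0.9, -0.3]
gripper_width: 0.0878
```

```bash
python3 go.py 0.4405,-0.078,0.016,4
python3 - <<'E'
from h import *
s=arm.snapshot("wrist"); cv2.imwrite("pics/w1.png",s["frame"][:,:,::-1])
o=arm.observe(); print(o["tcp_pos"]); print(proj(s,[.4405,-.078,.045],wristT(s,o)))
E
```

```text
1.45 [ 0.4402 -0.0741  0.0982] [-0.5 -0.9 -0.3] 0.0878
turn [-0.2  0.1  0.5] shift [ 0.2  4.1 82.2]
[ 0.44012846 -0.07571123  0.0988615 ]
[326.98463102 215.70924848   1.        ]
```

View pics/w1.png

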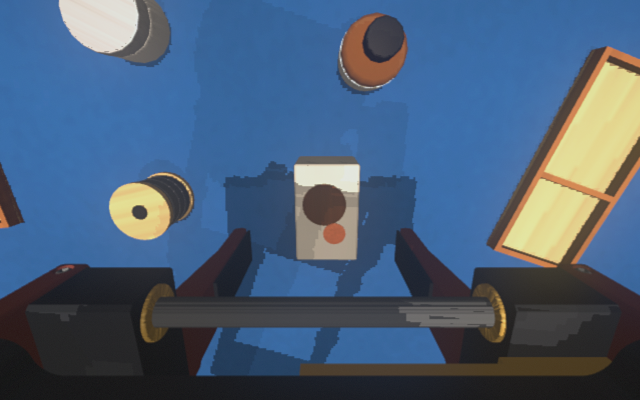

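The block's top is centred near (327,211). The prediction was (327,216), so they agree to within a couple of mm. I'll descend and grip.

Request:
play_rows(
  steps=[
    [[0,0,0],[0,4,42],87.8],
    [[0,0,0],[0,4,82],87.8],
    [[0,0,0],[0,4,82],87.8],
    [[0,0,0],[0,4,82],44],
    [[0,0,0],[0,4,82],44],
  ],
)

```text
time_s: 2.12
tcp_pos: [0.4416, -0.0804, 0.0193]
ee_rot: [-0.0, 0.999, 0.038, 0.001]
force: [0.5, 0.0, -0.3]
gripper_width: 0.0712
```

Request:
play_rows(
  steps=[
    [[0,0,0],[0,0,0],44],
    [[0,0,0],[0,0,0],44],
    [[0,0,0],[0,0,0],44],
    [[0,0,0],[0,0,-50],44],
    [[0,0,0],[0,0,-50],44],
  ],
)

```text
time_s: 2.75
tcp_pos: [0.4436, -0.0811, 0.0731]
ee_rot: [0.001, 0.999, 0.038, 0.004]
force: [1.6, -0.3, -0.8]
gripper_width: 0.0498
```

```bash
python3 go.py 0.5217,-0.3071,0.07,-14.4 0.5217,-0.3071,0.021,-14.4
```

```text
2.75 [ 0.4436 -0.0811  0.0731] [ 1.6 -0.3 -0.8] 0.0498
turn [ 0.1 -0.5 18.8] shift [ 60.6 231.3   4.1]
turn [ 0.1 -0.5 18.8] shift [ 60.2 231.2  53.1]
```

Request:
play_rows(
  steps=[
    [[0,0,19],[61,231,0],44],
    [[0,0,19],[61,231,0],44],
    [[0,0,19],[61,231,0],44],
    [[0,0,19],[61,231,0],44],
    [[0,0,19],[61,231,0],44],
  ],
)

```text
time_s: 3.38
tcp_pos: [0.5212, -0.3095, 0.0709]
ee_rot: [-0.0, 0.992, -0.129, 0.002]
force: [-0.5, 0.9, -1.8]
gripper_width: 0.0497
```

```bash
python3 go.py 0.5217,-0.3071,0.022,-14.4
python3 - <<'E'
from h import *
s=arm.snapshot("top"); cv2.imwrite("pics/t1.png",cv2.resize(s["frame"][150:300,380:540,::-1],None,fx=4,fy=4))
s=arm.snapshot("side"); cv2.imwrite("pics/s1.png",s["frame"][:,:,::-1])
E
```

```text
3.375 [ 0.5212 -0.3095  0.0709] [-0.5  0.9 -1.8] 0.0497
turn [-0.  -0.3 -0.4] shift [-0.4 -2.4 48.9]
```

View pics/s1.png

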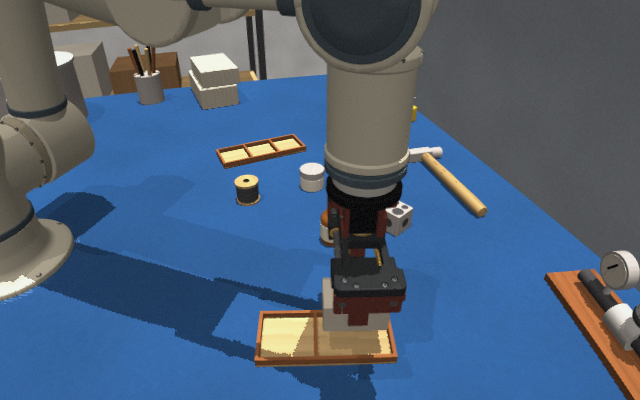

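The side view shows the block held level over the far compartment at about (355,315). I'll lower it.

Request:
play_rows(
  steps=[
    [[0,0,0],[0,-2,30],44],
    [[0,0,0],[0,-2,44],44],
    [[0,0,0],[0,-2,47],44],
    [[0,0,0],[0,-2,48],44],
    [[0,0,0],[0,-2,48],44],
  ],
)

```text
time_s: 4.1
tcp_pos: [0.5224, -0.3047, 0.025]
ee_rot: [-0.0, 0.992, -0.127, 0.003]
force: [-1.0, -0.8, -0.3]
gripper_width: 0.0498
```

```bash
python3 go.py 0.5217,-0.3071,0.022,-14.4
python3 - <<'E'
from h import *
s=arm.snapshot("side"); cv2.imwrite("pics/s2.png",cv2.resize(s["frame"][230:380,240:420,::-1],None,fx=4,fy=4))
E
```

```text
4.1 [ 0.5224 -0.3047  0.025 ] [-1.  -0.8 -0.3] 0.0498
turn [-0.1 -0.4 -0.3] shift [-0.   2.5  3. ]
```

View pics/s2.png

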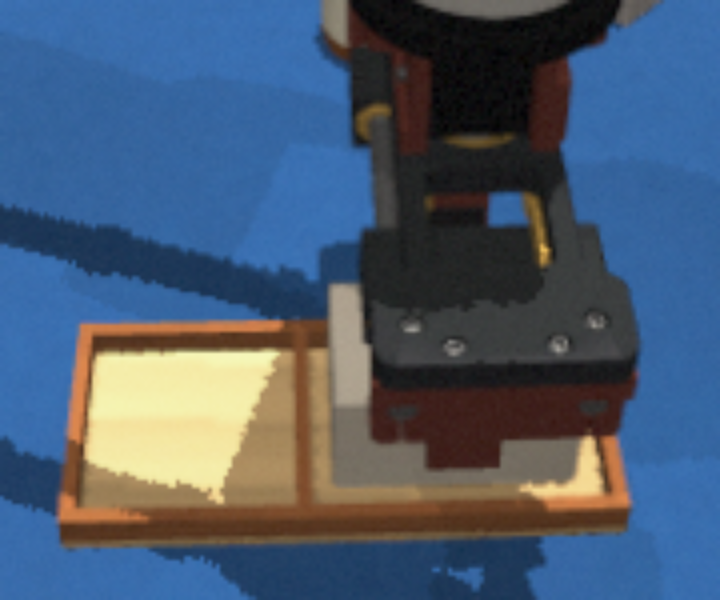

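The block is inside the compartment and hangs about 2–3 mm over the floor. I'll lower it a little, release and go up.

Request:
play_rows(
  steps=[
    [[0,0,0],[0,2,2],44],
    [[0,0,0],[0,2,3],44],
    [[0,0,0],[0,2,3],60],
    [[0,0,0],[0,2,3],70],
    [[0,0,0],[0,2,3],70],
  ],
)

```text
time_s: 4.78
tcp_pos: [0.5218, -0.3068, 0.0218]
ee_rot: [-0.0, 0.992, -0.128, 0.003]
force: [0.7, 0.3, 0.5]
gripper_width: 0.0701
```

Request:
play_rows(
  steps=[
    [[0,0,0],[0,0,-15],70],
    [[0,0,0],[0,0,-50],75],
    [[0,0,0],[0,0,-110],87.8],
    [[0,0,0],[0,0,-110],87.8],
  ],
)

```text
time_s: 5.28
tcp_pos: [0.5236, -0.3085, 0.1401]
ee_rot: [0.003, 0.992, -0.128, 0.009]
force: [0.2, -0.6, 0.4]
gripper_width: 0.0872
```

```bash
python3 go.py 0.5692,0.0811,0.13,0
python3 - <<'E'
from h import *
s=arm.snapshot("wrist"); cv2.imwrite("pics/w2.png",s["frame"][:,:,::-1])
E
```

```text
5.275 [ 0.5236 -0.3085  0.1401] [ 0.2 -0.6  0.4] 0.0872
turn [  0.3  -1.  -14.7] shift [ -54.7 -388.5    7.9]
```

View pics/w2.png

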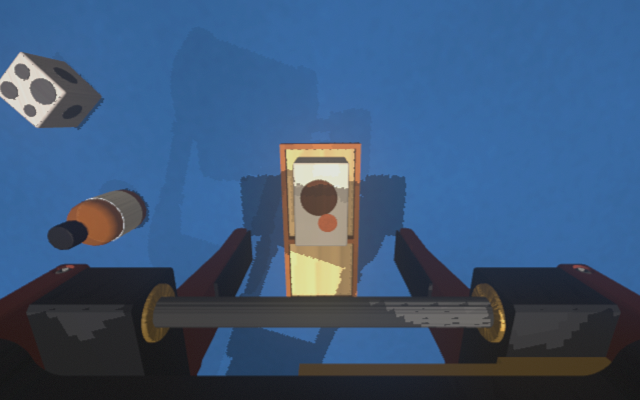

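The block sits in the longer compartment at about (321,202), upright. Next is the jar.

Request:
play_rows(
  steps=[
    [[0,0,-10],[-55,-388,8],87.8],
    [[0,0,-15],[-55,-388,8],87.8],
    [[0,0,-15],[-55,-388,8],87.8],
    [[0,0,-15],[-55,-388,8],87.8],
    [[0,0,-15],[-55,-388,8],87.8],
  ],
)

```text
time_s: 5.95
tcp_pos: [0.5576, 0.0055, 0.1269]
ee_rot: [0.002, 1.0, 0.003, 0.005]
force: [1.3, 0.0, -0.7]
gripper_width: 0.0881
```

```bash
python3 go.py 0.5692,0.0811,0.07,0 0.5692,0.0811,0.016,0
```

```text
5.95 [0.5576 0.0055 0.1269] [ 1.3  0.  -0.7] 0.0881
turn [ 0.3 -0.6  0.3] shift [ 11.4 -75.8  56.7]
turn [ 0.3 -0.6  0.3] shift [ 10.8 -76.1 110.7]
```

Request:
play_rows(
  steps=[
    [[0,0,0],[11,-62,0],87.8],
    [[0,0,0],[11,-76,20],87.8],
    [[0,0,0],[11,-76,57],87.8],
    [[0,0,0],[11,-76,57],87.8],
  ],
)

```text
time_s: 6.45
tcp_pos: [0.5657, 0.0805, 0.0645]
ee_rot: [0.003, 1.0, 0.003, 0.001]
force: [-0.4, -0.4, -0.5]
gripper_width: 0.0878
```

```bash
python3 go.py 0.5692,0.0811,0.016,0
python3 - <<'E'
from h import *
s=arm.snapshot("wrist"); cv2.imwrite("pics/w3.png",s["frame"][:,:,::-1])
o=arm.observe(); print(o["tcp_pos"]); print(proj(s,[.5692,.0811,.044],wristT(s,o)))
E
```

```text
6.45 [0.5657 0.0805 0.0645] [-0.4 -0.4 -0.5] 0.0878
turn [ 0.3 -0.1  0.3] shift [ 3.4 -0.9 48.5]
[0.5671579  0.08035108 0.06726104]
[322.91274928 228.2894645    1.        ]
```

View pics/w3.png

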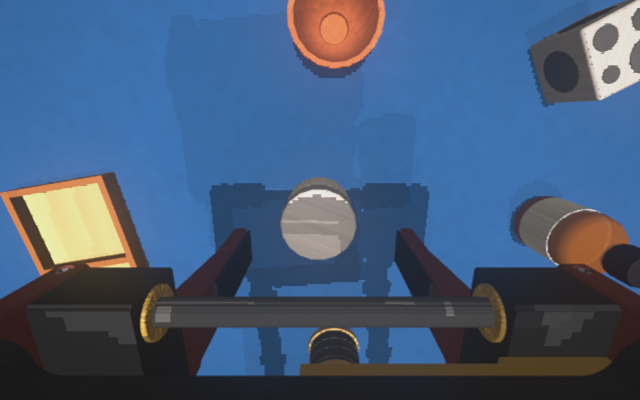

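The jar's lid is centred at (318,224) against a predicted (323,228), so it is about 2 mm off. I'll shift by that and grip.

Request:
play_rows(
  steps=[
    [[0,0,0],[4,-2,25],87.8],
    [[0,0,0],[4,-2,48],87.8],
    [[0,0,0],[4,-2,48],87.8],
    [[0,0,0],[4,-2,48],45],
    [[0,0,0],[4,-2,48],45],
  ],
)

```text
time_s: 7.12
tcp_pos: [0.5725, 0.0819, 0.0212]
ee_rot: [0.003, 1.0, 0.002, 0.004]
force: [0.6, 0.3, 0.4]
gripper_width: 0.0713
```

Request:
play_rows(
  steps=[
    [[0,0,0],[0,0,0],45],
    [[0,0,0],[0,0,0],45],
    [[0,0,0],[0,0,0],45],
    [[0,0,0],[0,0,-60],45],
    [[0,0,0],[0,0,-110],45],
  ],
)

```text
time_s: 7.75
tcp_pos: [0.571, 0.0824, 0.1319]
ee_rot: [0.003, 1.0, 0.002, 0.004]
force: [0.1, 0.3, -1.1]
gripper_width: 0.0519
```

```bash
python3 go.py 0.4365,-0.2852,0.13,-14.4
```

```text
7.75 [0.571  0.0824 0.1319] [ 0.1  0.3 -1.1] 0.0519
turn [ 0.3 -0.4 14.7] shift [-136.1  367.     3.1]
```

Request:
play_rows(
  steps=[
    [[0,0,5],[-136,367,0],45],
    [[0,0,10],[-136,367,0],45],
    [[0,0,15],[-136,367,0],45],
    [[0,0,15],[-136,367,0],45],
    [[0,0,15],[-136,367,0],45],
  ],
)

```text
time_s: 8.38
tcp_pos: [0.4626, -0.2125, 0.1322]
ee_rot: [0.002, 0.992, -0.128, 0.004]
force: [0.6, -1.0, -0.9]
gripper_width: 0.0515
```

```bash
python3 go.py 0.4365,-0.2852,0.13,-14.4
```

```text
8.375 [ 0.4626 -0.2125  0.1322] [ 0.6 -1.  -0.9] 0.0515
turn [ 0.2 -0.4 -0.3] shift [-6.8 77.   2.4]
```

Request:
play_rows(
  steps=[
    [[0,0,0],[-7,60,0],45],
    [[0,0,0],[-7,77,20],45],
    [[0,0,0],[-7,77,70],45],
    [[0,0,0],[-7,77,90],45],
    [[0,0,0],[-7,77,90],45],
  ],
)

```text
time_s: 9.0
tcp_pos: [0.436, -0.2841, 0.0402]
ee_rot: [0.001, 0.992, -0.128, 0.002]
force: [0.4, -0.6, -0.3]
gripper_width: 0.0514
```

```bash
python3 go.py 0.4365,-0.2852,0.023,-14.4;python3 - <<'E'
from h import *
for i in range(3): print(arm.observe()["tcp_pos"])
s=arm.snapshot("side"); cv2.imwrite("pics/s4.png",cv2.resize(s["frame"][230:380,230:410,::-1],None,fx=4,fy=4))
E
```

```text
9.0 [ 0.436  -0.2841  0.0402] [ 0.4 -0.6 -0.3] 0.0514
turn [ 0.1 -0.2 -0.3] shift [ 0.7  0.9 17.2]
[ 0.43597798 -0.28407009  0.0402049 ]
[ 0.43597798 -0.28407009  0.0402049 ]
[ 0.43597798 -0.28407009  0.0402049 ]
```

View pics/s4.png

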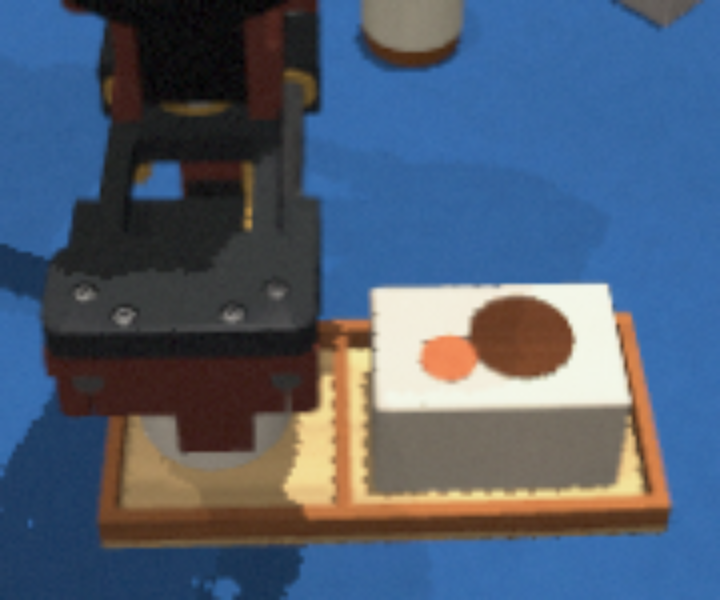

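The jar hangs level over the shorter compartment, and the block is well seated. I'll lower the jar.

Request:
play_rows(
  steps=[
    [[0,0,0],[1,1,10],45],
    [[0,0,0],[1,1,14],45],
    [[0,0,0],[1,1,15],45],
    [[0,0,0],[1,1,16],45],
    [[0,0,0],[1,1,16],45],
  ],
)

```text
time_s: 9.68
tcp_pos: [0.4379, -0.2862, 0.0265]
ee_rot: [0.002, 0.992, -0.128, 0.003]
force: [0.2, 0.0, -1.2]
gripper_width: 0.0515
```

```bash
python3 go.py 0.4365,-0.2852,0.023,-14.4;python3 - <<'E'
from h import *
s=arm.snapshot("side"); cv2.imwrite("pics/s5.png",cv2.resize(s["frame"][230:380,230:410,::-1],None,fx=4,fy=4))
E
```

```text
9.675 [ 0.4379 -0.2862  0.0265] [ 0.2  0.  -1.2] 0.0515
turn [ 0.2 -0.4 -0.3] shift [-1.6 -0.7  3.5]
```

View pics/s5.png

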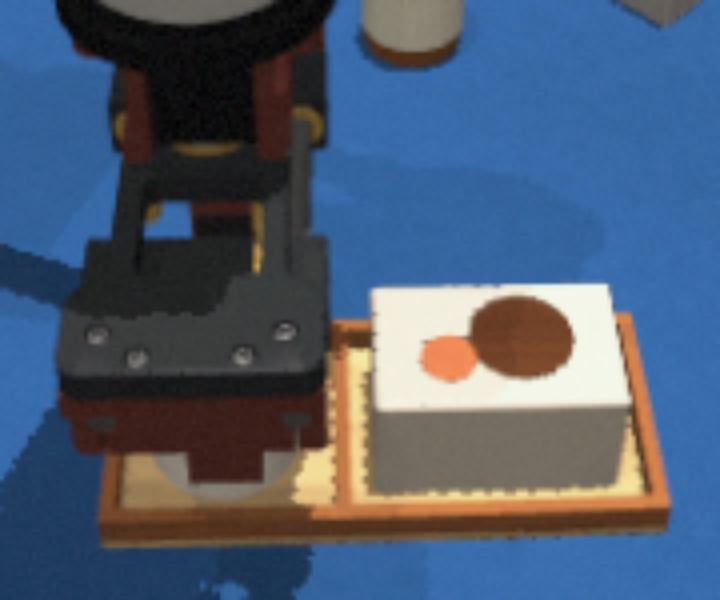

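Request:
play_rows(
  steps=[
    [[0,0,0],[-1,0,2],45],
    [[0,0,0],[-1,0,3],45],
    [[0,0,0],[-1,0,3],55],
    [[0,0,0],[-1,0,3],72],
    [[0,0,0],[-1,0,3],72],
  ],
)

```text
time_s: 10.35
tcp_pos: [0.4368, -0.286, 0.0233]
ee_rot: [0.002, 0.992, -0.128, 0.003]
force: [0.2, 0.5, -0.6]
gripper_width: 0.0707
```

Request:
play_rows(
  steps=[
    [[0,0,0],[0,0,-15],72],
    [[0,0,0],[0,0,-50],75],
    [[0,0,0],[0,0,-110],87.8],
    [[0,0,0],[0,0,-110],87.8],
  ],
)

```text
time_s: 10.85
tcp_pos: [0.4386, -0.2872, 0.1407]
ee_rot: [0.005, 0.992, -0.128, 0.008]
force: [-0.4, 0.1, 0.6]
gripper_width: 0.0873
```

```bash
python3 go.py 0.6783,-0.0945,0.13,28.7;python3 - <<'E'
from h import *
s=arm.snapshot("wrist"); cv2.imwrite("pics/w6.png",s["frame"][:,:,::-1])
E
```

```text
10.85 [ 0.4386 -0.2872  0.1407] [-0.4  0.1  0.6] 0.0873
turn [  0.8  -0.8 -43.4] shift [ 182.9 -247.2   11.9]
```

View pics/w6.png

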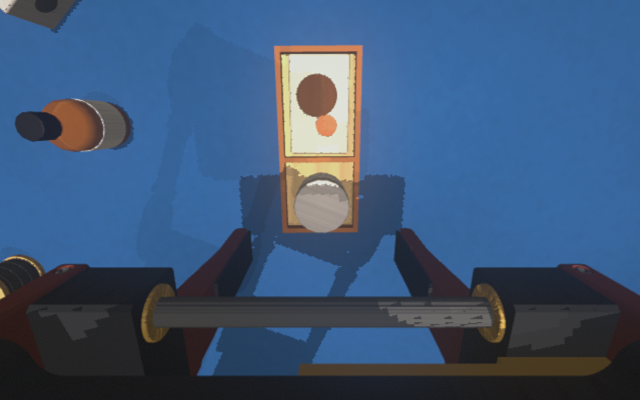

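The jar stands upright at (321,205) in the shorter compartment. Next is the cube.

Request:
play_rows(
  steps=[
    [[0,0,-10],[183,-247,5],87.8],
    [[0,0,-20],[183,-247,8],87.8],
    [[0,0,-30],[183,-247,10],87.8],
    [[0,0,-40],[183,-247,10],87.8],
    [[1,-1,-43],[183,-247,10],87.8],
  ],
)

```text
time_s: 11.52
tcp_pos: [0.678, -0.092, 0.127]
ee_rot: [-0.004, 0.969, 0.247, -0.004]
force: [0.9, -0.5, 0.9]
gripper_width: 0.0875
```

```bash
python3 go.py 0.6783,-0.0945,0.07,28.7
```

```text
11.525 [ 0.678 -0.092  0.127] [ 0.9 -0.5  0.9] 0.0875
turn [-0.6  0.3 -0.2] shift [-0.6  2.9 56.9]
```

Request:
play_rows(
  steps=[
    [[-0.6,0.3,0],[-1,3,30],87.8],
    [[-0.6,0.3,0],[-1,3,57],87.8],
    [[-0.6,0.3,0],[-1,3,57],87.8],
  ],
)

```text
time_s: 11.9
tcp_pos: [0.6757, -0.0941, 0.0651]
ee_rot: [-0.002, 0.969, 0.247, -0.004]
force: [-1.0, 0.4, 0.7]
gripper_width: 0.0877
```

```bash
python3 go.py 0.6783,-0.0945,0.016,28.7;python3 - <<'E'
from h import *
s=arm.snapshot("wrist"); cv2.imwrite("pics/w7.png",s["frame"][:,:,::-1])
o=arm.observe(); print(o["tcp_pos"]); print(proj(s,[.6783,-.0945,.044],wristT(s,o)))
E
```

```text
11.9 [ 0.6757 -0.0941  0.0651] [-1.   0.4  0.7] 0.0877
turn [-0.3  0.4 -0.1] shift [ 2.5  1.9 49.1]
[ 0.67672992 -0.09448998  0.06778638]
[324.65777174 229.01010494   1.        ]
```

View pics/w7.png

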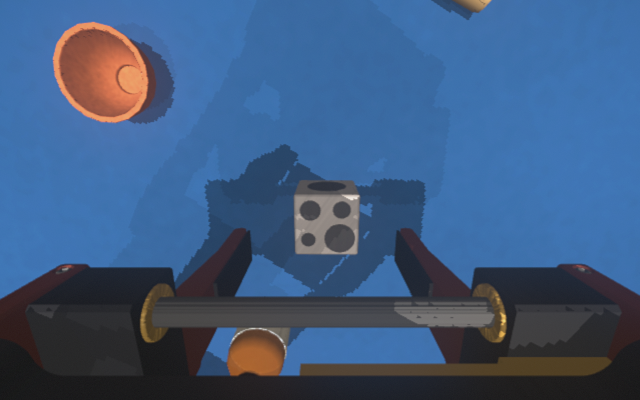

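The cube's top is at (326,224), square to the jaws. I'll grip it firmly.

Request:
play_rows(
  steps=[
    [[0,0,0],[3,1,25],87.8],
    [[0,0,0],[3,1,48],87.8],
    [[0,0,0],[3,1,49],87.8],
    [[0,0,0],[3,1,49],40],
    [[0,0,0],[3,1,49],40],
  ],
  force=50,
)

```text
time_s: 12.58
tcp_pos: [0.6806, -0.0942, 0.0211]
ee_rot: [-0.0, 0.969, 0.247, -0.001]
force: [0.6, -0.2, 0.1]
gripper_width: 0.0712
```

Request:
play_rows(
  steps=[
    [[0,0,0],[0,0,2],40],
    [[0,0,0],[0,0,2],40],
    [[0,0,0],[0,0,2],40],
    [[0,0,0],[0,0,2],40],
  ],
)

```text
time_s: 13.08
tcp_pos: [0.6806, -0.094, 0.0193]
ee_rot: [-0.0, 0.969, 0.247, -0.001]
force: [-1.1, 1.6, 1.5]
gripper_width: 0.0437
```

Request:
play_rows(
  steps=[
    [[0,0,0],[0,0,-20],40],
    [[0,0,0],[0,0,-60],40],
    [[0,0,0],[0,0,-110],40],
    [[0,0,0],[0,0,-110],40],
  ],
)

```text
time_s: 13.58
tcp_pos: [0.6833, -0.0945, 0.136]
ee_rot: [0.002, 0.969, 0.247, 0.004]
force: [0.8, -0.2, -5.3]
gripper_width: 0.0438
```

```bash
python3 go.py 0.4888,0.2648,0.125,10
```

```text
13.575 [ 0.6833 -0.0945  0.136 ] [ 0.8 -0.2 -5.3] 0.0438
turn [ 0.3 -0.4 18.5] shift [   0.8 -408.7    8.6]
```

Request:
play_rows(
  steps=[
    [[0,0,5],[1,-409,0],40],
    [[0,0,10],[1,-409,0],40],
    [[0,0,15],[1,-409,0],40],
    [[0,0,18.5],[1,-409,0],40],
    [[0,0,18.5],[1,-409,0],40],
  ],
)

```text
time_s: 14.2
tcp_pos: [0.5312, 0.1828, 0.1297]
ee_rot: [0.002, 0.996, 0.087, 0.002]
force: [0.5, 0.8, -5.3]
gripper_width: 0.0436
```

```bash
python3 go.py 0.4888,0.2648,0.05,10
```

```text
14.2 [0.5312 0.1828 0.1297] [ 0.5  0.8 -5.3] 0.0436
turn [ 0.2 -0.3 -0. ] shift [-27.9 -88.5  79.2]
```

Request:
play_rows(
  steps=[
    [[0,0,0],[-20,-60,0],40],
    [[0,0,0],[-28,-88,10],40],
    [[0,0,0],[-28,-88,60],40],
    [[0,0,0],[-28,-88,79],40],
    [[0,0,0],[-28,-88,79],40],
  ],
)

```text
time_s: 14.82
tcp_pos: [0.4871, 0.2631, 0.047]
ee_rot: [0.003, 0.996, 0.087, -0.001]
force: [0.2, 0.1, -6.0]
gripper_width: 0.0442
```

```bash
python3 go.py 0.4888,0.2648,0.024,10;python3 - <<'E'
from h import *
s=arm.snapshot("wrist"); cv2.imwrite("pics/w8.png",s["frame"][:,:,::-1])
s=arm.snapshot("side"); cv2.imwrite("pics/s8.png",cv2.resize(s["frame"][80:190,180:340,::-1],None,fx=4,fy=4))
E
```

```text
14.825 [0.4871 0.2631 0.047 ] [ 0.2  0.1 -6. ] 0.0442
turn [ 0.3  0.1 -0. ] shift [ 2.  -1.5 23. ]
```

View pics/w8.png

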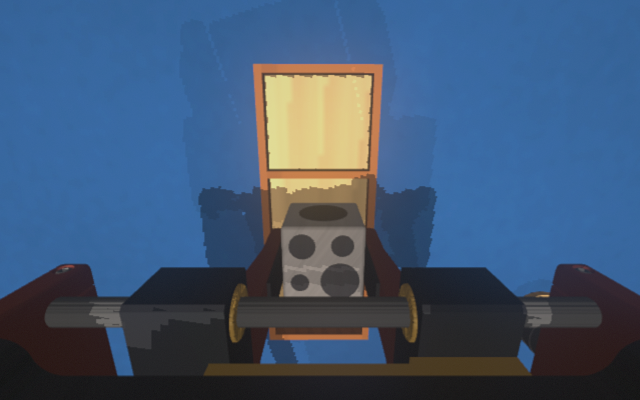

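View pics/s8.png

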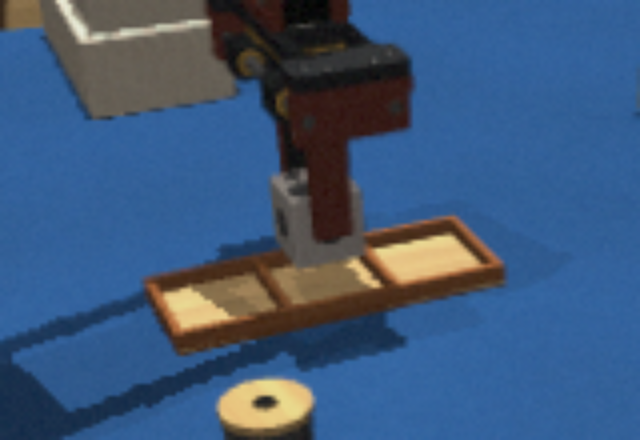

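The cube is over the middle compartment and aligned with the tray. I'll lower it.

Request:
play_rows(
  steps=[
    [[0,0,0],[2,-1,15],40],
    [[0,0,0],[2,-1,21],40],
    [[0,0,0],[2,-1,22],40],
    [[0,0,0],[2,-1,23],40],
    [[0,0,0],[2,-1,24],40],
  ],
)

```text
time_s: 15.55
tcp_pos: [0.4917, 0.2655, 0.0275]
ee_rot: [0.001, 0.996, 0.087, 0.003]
force: [-1.0, 0.3, -5.8]
gripper_width: 0.0437
```

```bash
python3 go.py 0.4888,0.2648,0.022,10;python3 - <<'E'
from h import *
s=arm.snapshot("side"); cv2.imwrite("pics/s9.png",cv2.resize(s["frame"][80:190,180:340,::-1],None,fx=4,fy=4))
E
```

```text
15.55 [0.4917 0.2655 0.0275] [-1.   0.3 -5.8] 0.0437
turn [ 0.2 -0.3 -0.1] shift [-3.   0.2  5.4]
```

View pics/s9.png

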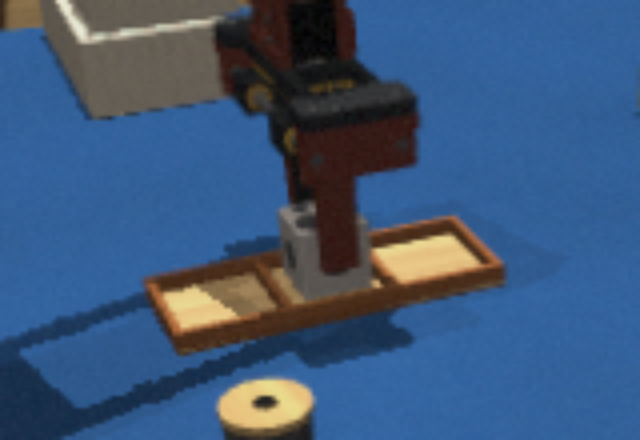

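Request:
play_rows(
  steps=[
    [[0,0,0],[-2,0,2],40],
    [[0,0,0],[-2,0,4],40],
    [[0,0,0],[-2,0,5],40],
    [[0,0,0],[-2,0,5],40],
  ],
)

```text
time_s: 16.1
tcp_pos: [0.4896, 0.2651, 0.0233]
ee_rot: [0.001, 0.996, 0.087, 0.003]
force: [-5.1, -2.8, 5.2]
gripper_width: 0.0436
```

Contact: the wrist force went from -5.8 to +5.2 N. I'll release.

Request:
play_rows(
  steps=[
    [[0,0,0],[0,0,0],50],
    [[0,0,0],[0,0,0],65],
    [[0,0,0],[0,0,0],70],
    [[0,0,0],[0,0,-10],70],
    [[0,0,0],[0,0,-40],75],
  ],
  force=25,
)

```text
time_s: 16.73
tcp_pos: [0.4883, 0.2647, 0.0624]
ee_rot: [0.002, 0.996, 0.087, 0.001]
force: [0.6, -0.2, 0.5]
gripper_width: 0.074
```

```bash
python3 go.py 0.4309,0.0677,0.125,0
```

```text
16.725 [0.4883 0.2647 0.0624] [ 0.6 -0.2  0.5] 0.074
turn [ 0.2 -0.2  9.9] shift [-90.4 184.4 -62.1]
```

Request:
play_rows(
  steps=[
    [[0,0,0],[-10,10,-55],80],
    [[0,0,0],[-60,80,-55],87.8],
    [[0,0,0],[-90,150,-55],87.8],
    [[0,0,0],[-90,184,-30],87.8],
    [[0,0,0],[-90,184,-5],87.8],
  ],
)

```text
time_s: 17.35
tcp_pos: [0.4322, 0.0651, 0.0694]
ee_rot: [0.002, 0.996, 0.085, 0.004]
force: [0.5, 0.4, 0.1]
gripper_width: 0.0876
```

```bash
python3 go.py 0.4309,0.0677,0.016,10
python3 - <<'E'
from h import *
o=arm.observe();s=arm.snapshot("wrist"); cv2.imwrite("pics/w10.png",s["frame"][:,:,::-1])
print(proj(s,[.4309,.0677,.045],wristT(s,o)))
o=arm.observe();print(proj(s,[.4309,.0677,.045],wristT(s,o)))
E
```

```text
17.35 [0.4322 0.0651 0.0694] [0.5 0.4 0.1] 0.0876
turn [ 0.3 -0.4 -0.3] shift [-1.2 -3.  53.3]
[319.81458855 231.76803181   1.        ]
[320.35077166 231.22308773   1.        ]
```

View pics/w10.png

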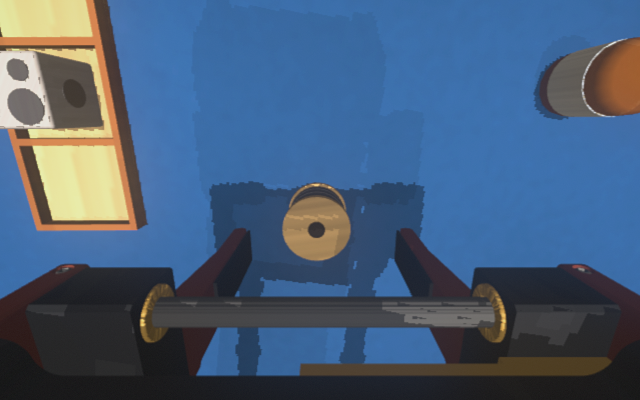

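The spool's top is at (317,229) against a predicted (320,231). I'll grip it.

Request:
play_rows(
  steps=[
    [[0,0,0],[0,-4,25],87.8],
    [[0,0,0],[0,-4,53],87.8],
    [[0,0,0],[0,-4,53],87.8],
    [[0,0,0],[0,-4,53],42],
    [[0,0,0],[0,-4,53],42],
  ],
)

```text
time_s: 18.02
tcp_pos: [0.4303, 0.0691, 0.0132]
ee_rot: [0.002, 0.996, 0.085, 0.001]
force: [1.1, 0.1, -0.5]
gripper_width: 0.071
```

Request:
play_rows(
  steps=[
    [[0,0,0],[0,0,0],42],
    [[0,0,0],[0,0,0],42],
    [[0,0,0],[0,0,0],42],
    [[0,0,0],[0,0,-50],42],
    [[0,0,0],[0,0,-100],42],
  ],
)

```text
time_s: 18.65
tcp_pos: [0.4291, 0.0694, 0.1134]
ee_rot: [0.002, 0.996, 0.085, -0.0]
force: [1.0, 0.6, -0.1]
gripper_width: 0.0465
```

```bash
python3 go.py 0.4228,0.2532,0.125,10
```

```text
18.65 [0.4291 0.0694 0.1134] [ 1.   0.6 -0.1] 0.0465
turn [ 0.3  0.  -0.3] shift [  24.9 -182.1  -12.5]
```

Request:
play_rows(
  steps=[
    [[0,0,0],[10,-60,0],42],
    [[0,0,0],[20,-120,0],42],
    [[0,0,0],[25,-182,0],42],
    [[0,0,0],[25,-182,30],42],
    [[0,0,0],[25,-182,65],42],
  ],
)

```text
time_s: 19.27
tcp_pos: [0.4228, 0.2539, 0.0468]
ee_rot: [0.002, 0.996, 0.086, 0.0]
force: [1.0, 0.0, -1.0]
gripper_width: 0.0469
```

```bash
python3 go.py 0.4228,0.2532,0.02,10;python3 - <<'E'
from h import *
s=arm.snapshot("side"); cv2.imwrite("pics/s11.png",cv2.resize(s["frame"][80:190,180:340,::-1],None,fx=4,fy=4))
E
```

```text
19.275 [0.4228 0.2539 0.0468] [ 1.  0. -1.] 0.0469
turn [ 0.3 -0.  -0.1] shift [-0.1  0.5 26.8]
```

View pics/s11.png

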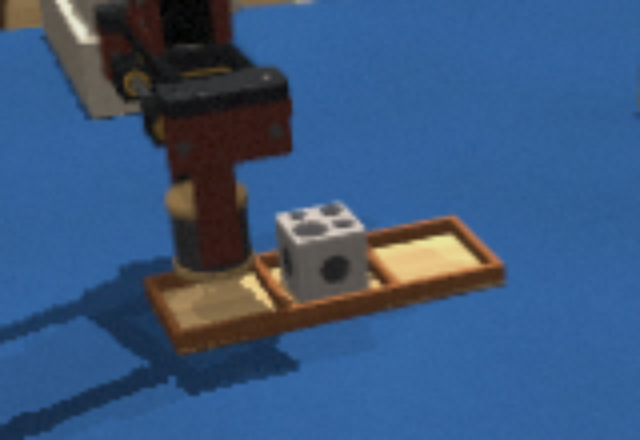

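The cube is seated flat in the middle, and the spool hangs over the near end. I'll lower it.

Request:
play_rows(
  steps=[
    [[0,0,0],[0,0,15],42],
    [[0,0,0],[0,0,22],42],
    [[0,0,0],[0,0,24],42],
    [[0,0,0],[0,0,25],42],
    [[0,0,0],[0,0,25],42],
  ],
)

```text
time_s: 19.95
tcp_pos: [0.4204, 0.2517, 0.0178]
ee_rot: [0.004, 0.996, 0.085, -0.003]
force: [-3.9, -2.5, 4.3]
gripper_width: 0.0471
```

Request:
play_rows(
  steps=[
    [[0,0,0],[0,0,1],42],
    [[0,0,0],[0,0,2],42],
    [[0,0,0],[0,0,2],42],
  ],
)

```text
time_s: 20.32
tcp_pos: [0.4213, 0.252, 0.0177]
ee_rot: [0.003, 0.996, 0.085, -0.002]
force: [-2.8, -1.7, 7.4]
gripper_width: 0.0462
```

```bash
python3 go.py 0.4228,0.2532,0.02,10;python3 - <<'E'
from h import *
s=arm.snapshot("side"); cv2.imwrite("pics/s12.png",cv2.resize(s["frame"][80:190,180:340,::-1],None,fx=4,fy=4))
E
```

```text
20.325 [0.4213 0.252  0.0177] [-2.8 -1.7  7.4] 0.0462
turn [ 0.4  0.3 -0.2] shift [ 1.7 -0.9 -2.3]
```

View pics/s12.png

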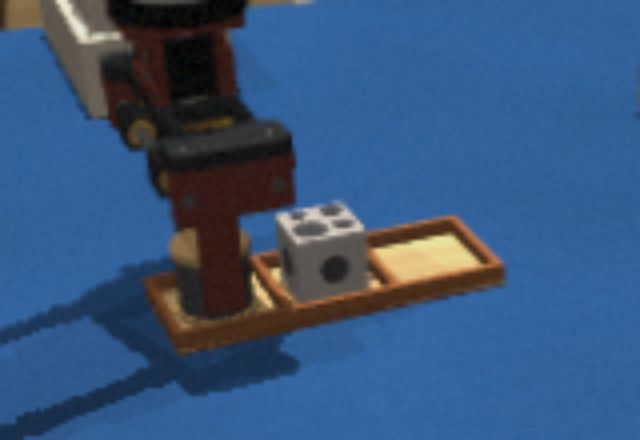

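The spool is on the floor, with a contact force of 7 N. I'll release and go up.

Request:
play_rows(
  steps=[
    [[0,0,0],[0,0,-1],50],
    [[0,0,0],[0,0,-1],65],
    [[0,0,0],[0,0,-1],70],
    [[0,0,0],[0,0,-15],70],
    [[0,0,0],[0,0,-50],75],
  ],
)

```text
time_s: 21.0
tcp_pos: [0.4204, 0.2518, 0.0671]
ee_rot: [0.004, 0.996, 0.085, -0.004]
force: [0.6, -0.0, -0.1]
gripper_width: 0.0742
```

```bash
python3 go.py 0.5587,-0.0994,0.125,10
```

```text
21.0 [0.4204 0.2518 0.0671] [ 0.6 -0.  -0.1] 0.0742
turn [ 0.4  0.5 -0.2] shift [ 76.1 370.  -55.7]
```

Request:
play_rows(
  steps=[
    [[0,0,0],[0,0,-60],75],
    [[0,0,0],[20,60,-65],87.8],
    [[0,0,0],[45,120,-65],87.8],
    [[0,0,0],[60,180,-65],87.8],
    [[0,0,0],[76,240,-65],87.8],
  ],
)

```text
time_s: 21.62
tcp_pos: [0.5364, 0.0291, 0.1345]
ee_rot: [0.004, 0.996, 0.085, -0.003]
force: [0.9, 0.1, 0.3]
gripper_width: 0.0878
```

```bash
python3 go.py 0.5587,-0.0994,0.125,10
python3 - <<'E'
from h import *
s=arm.snapshot("top"); 
f=s["frame"][:,:,::-1]
cv2.imwrite("pics/t13.png",f)
E
```

```text
21.625 [0.5364 0.0291 0.1345] [0.9 0.1 0.3] 0.0878
turn [ 0.4  0.4 -0.2] shift [  0.2 130.4  10.5]
```

View pics/t13.png

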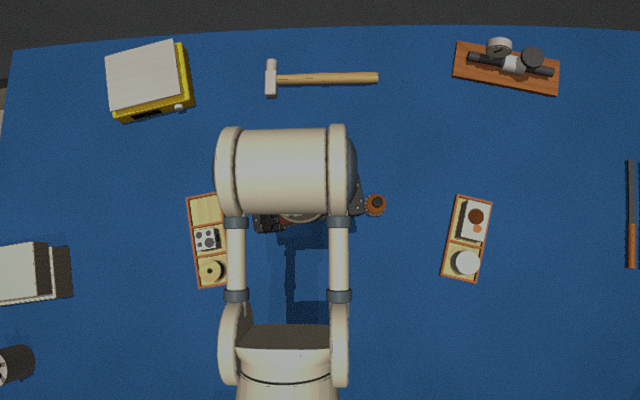

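The four placed items look right: cube (206,239), spool (210,271), block (474,222), jar (465,262). Next is the bottle.

Request:
play_rows(
  steps=[
    [[0.4,0.4,0],[0,60,5],87.8],
    [[0.4,0.4,0],[0,115,10],87.8],
    [[0.4,0.4,0],[0,130,12],87.8],
    [[0.4,0.4,0],[0,130,15],87.8],
  ],
)

```text
time_s: 22.18
tcp_pos: [0.5597, -0.1066, 0.1211]
ee_rot: [0.003, 0.997, 0.082, 0.001]
force: [-0.5, -0.3, -0.1]
gripper_width: 0.0878
```

```bash
python3 go.py 0.5587,-0.0994,0.02,10
python3 - <<'E'
from h import *
o=arm.observe();s=arm.snapshot("wrist"); cv2.imwrite("pics/w14.png",s["frame"][:,:,::-1])
for o in (o,arm.observe()):
  print(proj(s,[.5587,-.0994,.085],wristT(s,o)),proj(s,[.5587,-.0994,.0],wristT(s,o)))
E
```

```text
22.175 [ 0.5597 -0.1066  0.1211] [-0.5 -0.3 -0.1] 0.0878
turn [ 0.3 -0.  -0.6] shift [ 1.000e-01 -7.900e+00  1.011e+02]
[313.68848298 224.16542419   1.        ] [315.81936667 193.77674708   1.        ]
[315.28330282 224.37414545   1.        ] [317.02018557 193.82197708   1.        ]
```

View pics/w14.png

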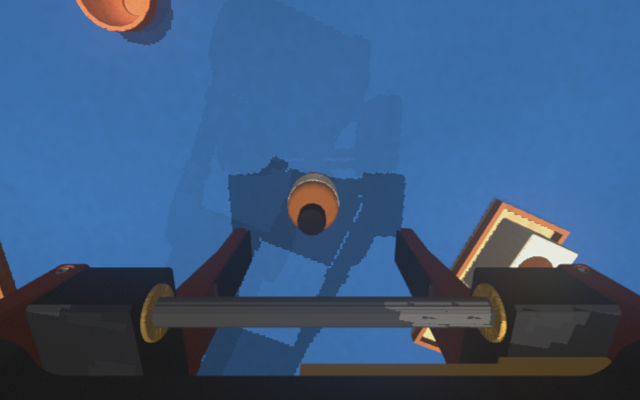

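The cap is at (312,219), about 2–3 mm beyond the prediction. I'll descend with that correction.

Request:
play_rows(
  steps=[
    [[0,0,0],[2,-8,5],87.8],
    [[0,0,0],[2,-8,40],87.8],
    [[0,0,0],[2,-8,80],87.8],
    [[0,0,0],[2,-8,100],87.8],
    [[0,0,0],[2,-8,100],87.8],
  ],
)

```text
time_s: 22.85
tcp_pos: [0.5593, -0.0963, 0.019]
ee_rot: [0.002, 0.997, 0.083, -0.001]
force: [0.5, 0.7, 0.3]
gripper_width: 0.0875
```

```bash
python3 go.py 0.5605,-0.098,0.021,10
python3 - <<'E'
from h import *
o=arm.observe();s=arm.snapshot("wrist"); cv2.imwrite("pics/w15.png",s["frame"][:,:,::-1])
E
```

```text
22.85 [ 0.5593 -0.0963  0.019 ] [0.5 0.7 0.3] 0.0875
turn [ 0.2  0.2 -0.4] shift [ 0.9  1.9 -2. ]
```

View pics/w15.png

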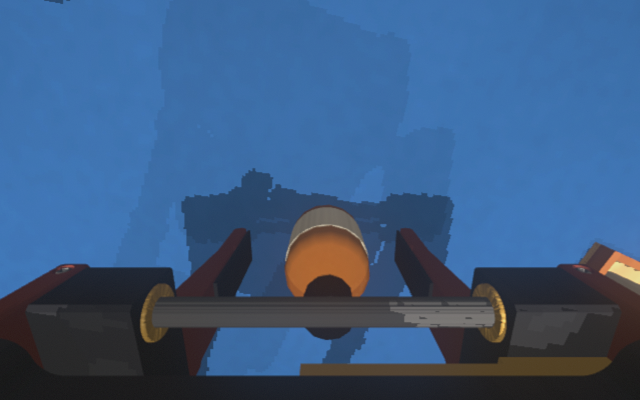

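The bottle is between the fingers, centred near (328,270). I'll close gently and lift.

Request:
play_rows(
  steps=[
    [[0,0,0],[0,1,0],60],
    [[0,0,0],[0,1,0],50],
    [[0,0,0],[0,1,0],40],
    [[0,0,0],[0,1,0],40],
    [[0,0,0],[0,1,0],40],
  ],
  force=20,
)

```text
time_s: 23.52
tcp_pos: [0.5606, -0.098, 0.021]
ee_rot: [0.002, 0.997, 0.083, 0.0]
force: [0.3, -0.3, 0.6]
gripper_width: 0.0434
```

Request:
play_rows(
  steps=[
    [[0,0,0],[0,0,0],40],
    [[0,0,0],[0,0,-20],40],
    [[0,0,0],[0,0,-60],40],
    [[0,0,0],[0,0,-110],40],
    [[0,0,0],[0,0,-110],40],
  ],
)

```text
time_s: 24.15
tcp_pos: [0.563, -0.098, 0.1381]
ee_rot: [0.004, 0.997, 0.083, 0.005]
force: [0.1, -0.8, 0.0]
gripper_width: 0.0437
```

```bash
python3 go.py 0.5548,0.2764,0.13,10
python3 - <<'E'
from h import *
o=arm.observe();s=arm.snapshot("side"); cv2.imwrite("pics/s16.png",s["frame"][:,:,::-1])
E
```

```text
24.15 [ 0.563  -0.098   0.1381] [ 0.1 -0.8  0. ] 0.0437
turn [ 0.5 -0.6 -0.5] shift [  53.8 -370.7    5.3]
```

View pics/s16.png

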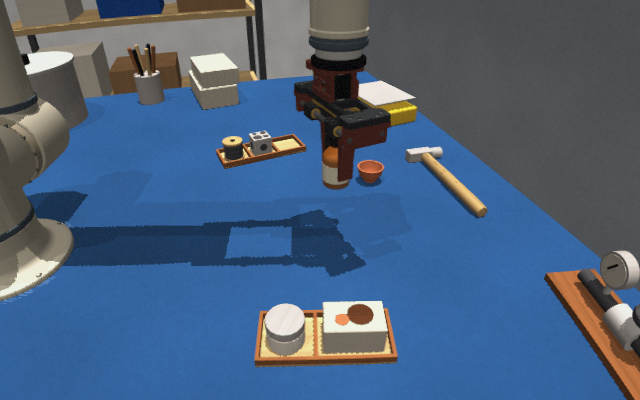

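The bottle is held upright at (335,165). I'll carry it to the far end of the three-compartment tray.

Request:
play_rows(
  steps=[
    [[0,0,0],[8,-55,0],40],
    [[0,0,0],[17,-115,0],40],
    [[0,0,0],[26,-175,0],40],
    [[0,0,0],[35,-235,0],40],
    [[0,0,0],[43,-295,0],40],
  ],
)

```text
time_s: 24.82
tcp_pos: [0.5544, 0.2019, 0.1314]
ee_rot: [0.004, 0.997, 0.083, 0.002]
force: [0.5, -0.4, -0.9]
gripper_width: 0.0435
```

```bash
python3 go.py 0.5548,0.2764,0.13,10
```

```text
24.825 [0.5544 0.2019 0.1314] [ 0.5 -0.4 -0.9] 0.0435
turn [ 0.4 -0.2 -0.5] shift [ 12.7 -73.4   0.8]
```

Request:
play_rows(
  steps=[
    [[0,0,0],[8,-45,0],40],
    [[0.4,-0.2,0],[13,-73,0],40],
    [[0.4,-0.2,0],[13,-73,30],40],
    [[0.4,-0.2,0],[13,-73,70],40],
    [[0.4,-0.2,0],[13,-73,85],40],
  ],
)

```text
time_s: 25.45
tcp_pos: [0.5531, 0.2746, 0.0412]
ee_rot: [0.002, 0.997, 0.083, -0.004]
force: [-0.7, -0.0, -0.4]
gripper_width: 0.0437
```

```bash
python3 go.py 0.5548,0.2764,0.026,10;python3 - <<'E'
from h import *
s=arm.snapshot("side"); cv2.imwrite("pics/s17.png",cv2.resize(s["frame"][80:190,180:340,::-1],None,fx=4,fy=4))
E
```

```text
25.45 [0.5531 0.2746 0.0412] [-0.7 -0.  -0.4] 0.0437
turn [ 0.1  0.4 -0.5] shift [ 2.1 -1.6 15.2]
```

View pics/s17.png

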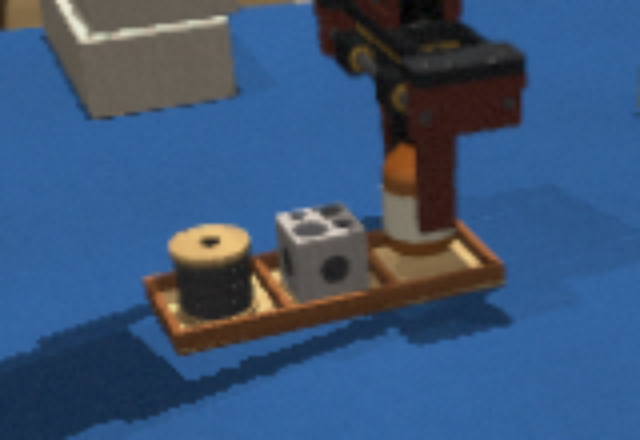

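The bottle is upright over the far compartment at (420,235). I'll lower it.

Request:
play_rows(
  steps=[
    [[0,0,0],[2,-1,8],40],
    [[0,0,0],[2,-1,13],40],
    [[0,0,0],[2,-1,15],40],
    [[0,0,0],[2,-1,16],40],
    [[0,0,0],[2,-1,16],40],
  ],
)

```text
time_s: 26.12
tcp_pos: [0.555, 0.2758, 0.025]
ee_rot: [0.001, 0.997, 0.083, -0.003]
force: [0.5, -0.7, -1.4]
gripper_width: 0.0434
```

Request:
play_rows(
  steps=[
    [[0,0,0],[0,0,1],40],
    [[0,0,0],[0,0,1],40],
  ],
)

```text
time_s: 26.38
tcp_pos: [0.5551, 0.2758, 0.025]
ee_rot: [0.001, 0.997, 0.083, -0.003]
force: [-2.9, -1.6, 4.6]
gripper_width: 0.0433
```

```bash
python3 go.py 0.5548,0.2764,0.026,10;python3 - <<'E'
from h import *
s=arm.snapshot("side"); cv2.imwrite("pics/s18.png",cv2.resize(s["frame"][80:190,180:340,::-1],None,fx=4,fy=4))
E
```

```text
26.375 [0.5551 0.2758 0.025 ] [-2.9 -1.6  4.6] 0.0433
turn [ 0.1  0.4 -0.5] shift [-0.2 -0.7 -1. ]
```

View pics/s18.png

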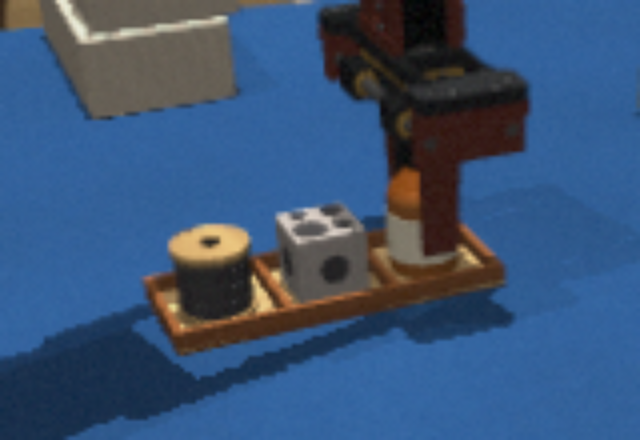

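The bottle is on the floor, with a contact force of 4.6 N. I'll release and go straight up.

Request:
play_rows(
  steps=[
    [[0,0,0],[0,0,0],48],
    [[0,0,0],[0,0,0],60],
    [[0,0,0],[0,0,0],70],
    [[0,0,0],[0,0,0],75],
    [[0,0,0],[0,0,-20],78],
  ],
)

```text
time_s: 27.05
tcp_pos: [0.554, 0.2753, 0.0435]
ee_rot: [0.002, 0.997, 0.083, -0.005]
force: [0.6, -0.3, 0.6]
gripper_width: 0.0774
```

Request:
play_rows(
  steps=[
    [[0,0,0],[0,0,-40],80],
    [[0,0,0],[0,0,-90],80],
    [[0,0,0],[0,0,-130],80],
    [[0,0,0],[0,60,-130],80],
    [[0,0,0],[0,120,-130],80],
  ],
)

```text
time_s: 27.68
tcp_pos: [0.5757, 0.157, 0.1767]
ee_rot: [0.002, 0.996, 0.084, -0.003]
force: [1.1, -0.7, 0.4]
gripper_width: 0.0797
```

Request:
play_rows(
  steps=[
    [[0,0,0],[0,60,0],80],
    [[0,0,0],[-20,120,0],80],
    [[0,0,0],[-40,180,0],80],
    [[0,0,0],[-40,180,0],80],
    [[0,0,0],[-40,180,0],80],
  ],
)

```text
time_s: 28.3
tcp_pos: [0.5666, -0.027, 0.1789]
ee_rot: [0.002, 0.996, 0.084, -0.002]
force: [0.3, 0.3, 0.4]
gripper_width: 0.08
```

```bash
python3 go.py
python3 - <<'E'
from h import *
s=arm.snapshot("top"); f=s["frame"][:,:,::-1]
cv2.imwrite("pics/t19.png",f)
cv2.imwrite("pics/t19a.png",np.hstack([cv2.resize(f[180:300,175:245],None,fx=5,fy=5,interpolation=cv2.INTER_CUBIC),cv2.resize(f[180:300,430:505],None,fx=5,fy=5,interpolation=cv2.INTER_CUBIC)]))
s2=arm.snapshot("side"); cv2.imwrite("pics/s19.png",s2["frame"][:,:,::-1])
# expected pixels of ideal positions in zoomed panel
for n,p,x0,off in [("block",(.5217,-.3071,.049),430,350),("jar",(.4365,-.2852,.048),430,350),("cube",(.4888,.2648,.048),175,0),("bottle",(.5548,.2764,.089),175,0),("spool",(.4228,.2532,.049),175,0)]:
    u=proj(s,p); print(n,round((u[0]-x0)*5+2+off),round((u[1]-180)*5+2))
E
```

```text
28.3 [ 0.5666 -0.027   0.1789] [0.3 0.3 0.4] 0.08
block 579 201
jar 536 407
cube 146 295
bottle 90 129
spool 169 451
```

View pics/t19a.png

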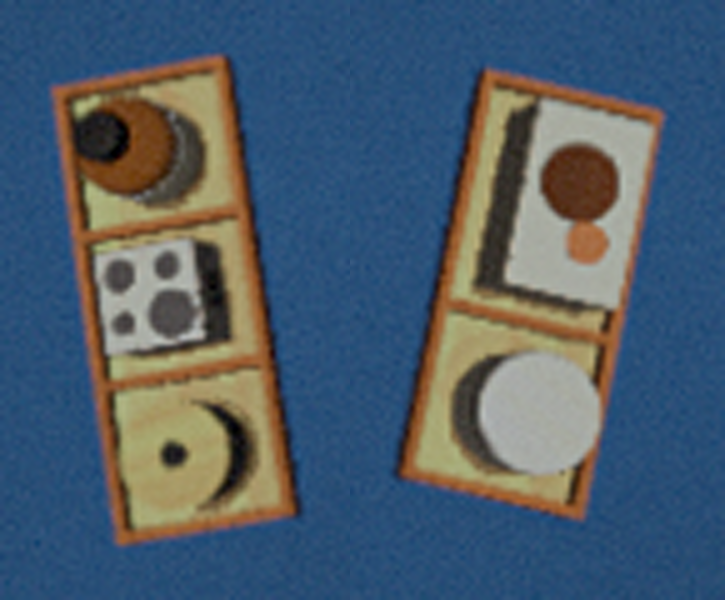

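View pics/t19.png

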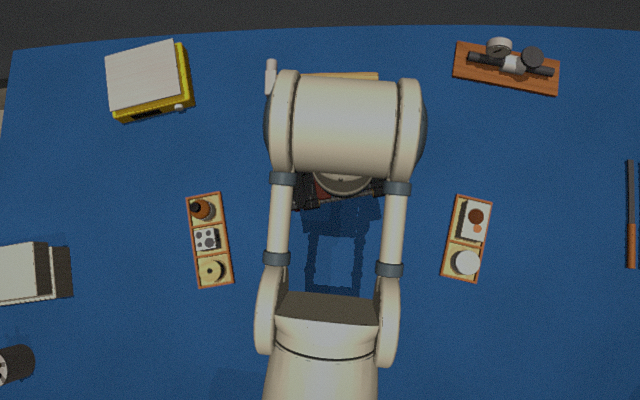

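View pics/s19.png

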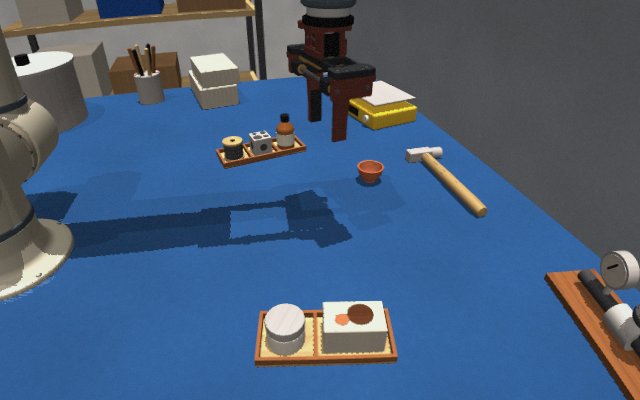

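All five items are within about 5 mm of their compartment centres. The largest offset is the bottle's cap, at (100,136) against an ideal (90,129). Everything stands upright, the crucible is unmoved in the side view at (370,171), and the gripper is clear. I'll hand the job in.

```bash
python3 -c "
from plant import arm
print(arm.close_job()); print(arm.observe()['time_s'])"
```

```text
the job is handed in; nothing more can be done
None
the job is handed in; nothing more can be done
```

I made up both kits and handed the job in at about 28 s of the 133 s allowed; the hand-in gives no verdict.

- **Two-compartment tray:** the soldering block is in the longer compartment and the flux jar in the shorter one.
- **Three-compartment tray:** the dapping cube is in the middle, the wire spool in the near end and the bottle in the far end.

**Last checks:**
- **Positions:** in the top picture the block, jar, cube and spool are within about 2–3 mm of their compartment centres. The bottle's cap is about 5 mm off, still well inside the limits of 14 and 16 mm.
- **Upright:** the side picture shows all five standing upright on the tray floors. Neither the jar nor the bottle tipped in any picture I took.
- **Crucible:** it looks unmoved in the side picture. The arm hid it in the last top picture, so I did not measure it again from there.
- **Gripper:** it is open and clear, and the wrist force is near zero.

No check failed.

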